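Dot-punch a blank in the angle-drilling jig

TASK

Get the shortest of the three square blanks ready for drilling: lay it lengthwise on the sloping bed of the drilling jig, fully home against the end stop and the side fence, and let go of it. Then take the spring-loaded steel punch from the rack, set its point on the middle of the blank's upper face in line with the brass pointer, press steadily and square to that face, without ramming, until the point is pushed in almost fully, and lift it straight off without sliding. Hang the punch upright back in the slot it came from, with the blank still home on the jig and the other tools, blanks and loose things left alone.

Things in the scene. Friction and masses are not known exactly. Their poses are not given: they have to be found in the camera images.
- short_c (a point): centre of the blank to be marked: the shortest of three wooden blanks lying flat on the table on the left, lengthwise across in front of the robot, 27 x 27 mm square and 120 mm long (about 90 g); its y axis runs along its length, z up as it lies
- middle_c (a point): centre of another blank, 27 x 27 x 140 mm, y along its length; to be left alone
- long_c (a point): centre of another blank, 27 x 27 x 160 mm, y along its length; to be left alone
- jig: drilling jig, fixed: grey base 205 x 120 x 12 mm, origin under its centre, x to the robot's left. On it an aluminium bed 195 x 92 mm, hinged at its right-hand end, rising to the left, locked at a slope of 25 to 41 degrees. A steel end stop crosses the low end (12 mm thick, 12 mm high over the bed); a steel fence runs up the side near the robot (12 mm thick, 10 mm high). Far side and upper end open
- seat (a point): where the short blank's centre must be when home on the bed, the blank lying along x, either way round. Axes tilt with the bed: x up the slope (to the robot's left), y across it towards the robot, z square to it. From here the bed's surface is 13.5 mm to -z, the end stop's face 60 mm to -x, the fence's face 13.5 mm to +y
- mark (a point): point to be dotted: on the upper face of the blank once it is home, mid-width, in line with the brass pointer locked on the fence 35 to 85 mm from the end stop. Axes as seat (z square out of the face). The pointer is 14 mm wide along x and lies 13.5 to 37 mm to +y of this point, its top 15 mm below it (12 mm over the bed)
- punch_grip (a point): middle of the grip of the spring-loaded punch, slim, all steel, 180 g; z along its axis, away from the point. Round knurled grip 18 mm in diameter from 29 mm below to 25 mm above; cap (19 mm) to 35 mm above; collar 32 mm in diameter, 6 mm thick, its underside 35 mm below; stem (12 mm) under it; tip of the point 107 mm below. It hangs upright by the collar in one of the rack's two slots
- punch_point (a joint): how far the punch's 6 mm thick point is pushed into the stem against its spring: 0 out, 0.008 fully in (m). It starts to move at 4 N and needs 14 N to be fully in
- punch_tip (a point): the very tip of the punch's point; z along the punch, away from the tip
- rack: fixed wooden rack, 76 x 172 mm, top 85 mm above the table; origin under its centre, x away from the robot. Two slots 80 mm apart (40 mm to either side of the middle), 20 mm wide, 45 mm long, open towards the robot; the tools hang in them by their collars, 3 mm in front of the middle
- awl_grip (a point): middle of the handle of a scratch awl with a bulging wooden handle (up to 31 mm in diameter, top 33 mm above this point), which hangs in the rack's other slot; to be left alone
- spray_can: spray can, 54 mm in diameter, 193 mm tall, standing loose behind the work; origin at the centre of its foot; to be left alone
- whetstone: loose grey whetstone, 33 x 68 x 27 mm, lying behind the blanks; origin at the centre of its underside; to be left alone

How it is judged:
On the way, in this order (a step that is already met when the one before it is completed fails the run):
1. the short blank lies released and home on the jig's bed: within 3 mm of its place along, across and square to the bed, and in line with the fence (x of short_c in the frame of seat between -0.003 and 0.003 m and y of short_c in the frame of seat between -0.003 and 0.003 m and z of short_c in the frame of seat between -0.003 and 0.003 m and angle between the y axis of short_c and the x axis of seat, either way round below 0.05 rad and contact force between the fingers and short_blank below 0.1 N), for 0.3 s.
2. the punch stands square on the mark (tip within 4 mm, axis within 7 degrees) with its point pushed in at least 6 of its 8 mm (value of joint punch_point above 0.006 m and distance between punch_tip and mark below 0.004 m and angle between the z axis of punch_tip and the z axis of mark, either way round below 0.12 rad and contact force between punch and short_blank above 6 N), for 0.2 s.
3. the punch has been lifted clear of the blank, at least 30 mm off the mark, with its point out again (z of punch_tip in the frame of mark above 0.03 m and value of joint punch_point below 0.002 m), for 0.1 s.
At the end, for the whole second after the job is handed in: the short blank lies released and at rest, home on the jig's bed (within 3 mm of its place, 3 degrees of the fence's line), and the punch hangs released, at rest and upright (6 degrees) in the slot it came from, its grip within 12 mm of where it was at the start (x of short_c in the frame of seat between -0.003 and 0.003 m and y of short_c in the frame of seat between -0.003 and 0.003 m and z of short_c in the frame of seat between -0.003 and 0.003 m and angle between the y axis of short_c and the x axis of seat, either way round below 0.05 rad and distance of punch_grip from where it was at the start of the episode below 0.012 m and angle between punch_grip's own z axis and vertical below 0.1 rad and linear speed of each of punch, short_blank below 0.02 m/s); the robot touches nothing.
It fails at once if the punch touches the blank more than 5 mm from the mark, or slides that far while touching (contact force between punch and short_blank above 0.5 N and (x of punch_tip in the frame of mark above 0.005 m or x of punch_tip in the frame of mark below -0.005 m or y of punch_tip in the frame of mark above 0.005 m or y of punch_tip in the frame of mark below -0.005 m)).
It fails at once if the punch is pressed more than 9 degrees out of square (value of joint punch_point above 0.002 m and contact force between punch and short_blank above 0.5 N and angle between the z axis of punch_tip and the z axis of mark, either way round above 0.16 rad).
It fails at once if the punch is rammed on the blank with more than 30 N (contact force between punch and short_blank above 30 N).
It fails at once if another blank or the awl is moved more than 15 mm (distance of any of middle_c, long_c, awl_grip from where it was at the start of the episode above 0.015 m).
It fails at once if the spray can or the whetstone is moved more than 15 mm (distance of any of spray_can, whetstone from where it was at the start of the episode above 0.015 m).
It also fails if it takes over 72 s, if anything falls off the work surface, if the arm or the gripper's body presses on something with over 40 N, if the wrist force passes 120 N, or if a joint passes its speed limit or range.

ROBOT

A 6-joint arm with a two-finger parallel gripper is mounted at the origin on a cart in front of the work surface, level with it; the furniture and walls round the work are solid. World frame = base frame: x ahead of the robot, y to its left, z up, the work surface at z = 0. Lengths are in m, angles in rad, forces in N, time in s.
With the tool pointing down it reaches from about 0.35 to 0.85 m from the base axis. Payload 8.1 kg.
Tool frame: the origin (TCP) lies between the finger pads; the fingertips stand 11 mm ahead of it and the grasp point (between the pads) lies 8 mm behind it (robot.tips_ahead is the distance from the TCP to the fingertips, in m); z points along the fingers, y is the line along which they close (so a half turn about z gives the same grasp; the last joint's range is limited). The gripper opens to 93 mm and grips with 3 to 60 N. Pads are 15 mm wide; open, the fingers measure 128 mm over their backs; the gripper's body (75 mm by 188 mm) begins 65 mm behind the grasp point.
Start: joints at [1.084, 0.13, 1.488, -0, 1.523, -0.085], TCP at [0.235, 0.552, 0.23] pointing down, gripper open.
Joint ranges: [-2.96, 2.96], [-0.89, 2.26], [0.02, 2.5], [-1.34, 4.48], [0, 2.73], [-2.66, 2.66]. Speed limits (rad/s): [2.39, 2.39, 2.79, 3.14, 3.14, 3.14].

INTERFACE

Orientations are given as a rotation vector (axis times angle).
In Python, from plant import robot gives the robot as it stands. The module is installed in compiled form; this text tells all that it offers.
- The arm moves only by the tool move_arm, never from a script. Its argument "deltas" is one flat list of numbers, 7 for each row, row after row: the shift along the tool's x, y, z in m, then the turn, a rotation vector about the tool's x, y, z in rad, then the opening, from 0 (shut) to 1 (fully open). A call has 1 to 12 rows; each row is the pose to reach, as a shift and turn from the pose commanded when the call began, along the tool's axes at that moment; what a row does not reach only later rows make up. A row lasts 1/8 s, in which the tool goes at most 62.5 mm and 10.7 degrees, less where a joint would pass 70% of its speed; a pose out of reach is approached as far as the arm can. A call with a gripper value outside its range is refused whole. The fingers move at their own pace and stop on an object; "squeeze" is the grip in N (left out, the last holds). Time passes only in rows, so rows that repeat a pose let the fingers close. It gives the time, the measured TCP pose, the force, the opening and the grip force at its end, in the units of the state.
- robot.read_state(): the state, without advancing time (a new reading comes with each control period).
- robot.read_camera(name): name is "side" or "top" or "wrist"; returns (picture, depth): 420x560x3 uint8, red, green, blue; 420x560 float32, m along the optical axis (not along the pixel's ray), 0 where there is no reading.
- robot.camera_model(name): a dict with "K" (3x3 intrinsics, pixels), "R" (3x3) and "t" (3): a world point X has camera coordinates R X + t; the wrist camera has in their place "tool_from_camera" (4x4, takes a point from camera to tool coordinates, whose origin is the TCP and whose axes are the flange's). Camera axes: x right, y down, z forward; pixel columns grow to the right and rows downward; lengths in m; the calibration is good to about 2 mm. The wrist camera is an equidistant fisheye: a pixel r from the principal point sees the ray r / f radians off the axis. A picture is of the moment at which its call begins: read the wrist's pose just before it. camera_model takes no time and is no camera call.
- robot.close_job(): hands the job in; it is judged then, once.
Trained networks look in the newest picture that a camera, given by its name, has taken for a name from the list of things; names that differ only in an ending like _2 or _b are one class to them, and where a whole thing is asked for, a point or a joint stands for the part that bears it (a point fixed in the world has none). Each returns a list of dicts, best first, with "confidence" (0 to 1); they miss things now and then, are a little off and sometimes report something else, mostly with a low value. They report only what shows in the picture. A call takes as long as a camera call.
- robot.recognise(camera, label): "uv" ([column, row] in pixels, amid what is visible of it).
The state is a dict: "t": time; "q": joint angles; "dq": joint speeds; "joint_torque": joint torques, N m; "tool_pos": TCP position; "orientation": TCP orientation; "force": force on the tool from outside, world axes, zero at the start; "wrist_torque": the same for the moment, N m; "opening": finger opening in m; "gripper_force": force on a finger pad.
Only numpy, scipy, OpenCV 4.12 (cv2) and the standard library are available. Lean on these libraries where they do the work, as an engineer would, in place of code of your own. Each camera call takes 0.05 s, during which the arm holds its last target. There are 200 camera calls.

## Working session

There is one attempt and no reset: what is moved stays moved. The work goes in short steps, Python scripts to look and compute and a tool call to move; the robot and the scene stay as the last step left them, time stands still between calls to the robot, and variables do not carry over. Pictures are saved under pics/ and viewed, at most 10 in all, crops included, and the job is handed in when it is done.

Besides the shell and the picture viewer there is one more tool, called as name(argument=value, ...), one argument or row to a line, values as JSON. move_arm: Moves the arm, as the interface text tells. Its arguments: {"type":"object","properties":{"deltas":{"type":"array","items":{"type":"number"}},"squeeze":{"type":"number"}},"required":["deltas"]}

```bash
mkdir -p pics; ls; cat > h.py <<'E'
import numpy as np, cv2
from scipy.spatial.transform import Rotation as Ro
from plant import robot
def cloud(cam):
    s=robot.read_state(); p,d=robot.read_camera(cam); m=robot.camera_model(cam); K=np.array(m['K'])
    v,u=np.mgrid[0:d.shape[0],0:d.shape[1]].astype(float)
    x=(u-K[0,2])/K[0,0]; y=(v-K[1,2])/K[1,1]
    if cam=='wrist':
        r=np.hypot(x,y); k=np.where(r>1e-9,np.tan(np.minimum(r,1.5))/np.maximum(r,1e-9),1); x=x*k;y=y*k
    C=np.stack([x*d,y*d,d],-1)
    if cam=='wrist':
        T=np.array(m['tool_from_camera']); C=C@T[:3,:3].T+T[:3,3]
        W=C@Ro.from_rotvec(s['orientation']).as_matrix().T+np.array(s['tool_pos'])
    else: W=(C-np.array(m['t']))@np.array(m['R'])
    W[d<=0]=np.nan
    return p,d,W
def save(p,n): cv2.imwrite('pics/'+n,p[:,:,::-1])
E
python3 - <<'E'
from h import *
print(robot.read_state(), robot.tips_ahead)
for c in ['top','side']:
    p,d,W=cloud(c); save(p,c+'0.png'); np.save(c+'W.npy',W)
    for l in ['short_c','middle_c','long_c','jig','seat','punch_grip','awl_grip','rack','spray_can','whetstone']:
        for r in robot.recognise(c,l)[:3]:
            u,v=map(int,r['uv']); print(c,l,r['uv'],round(r['confidence'],2),W[v,u].round(3))
E
```

```text
pics
{'t': 0.0, 'q': array([ 1.08358378e+00,  1.31159018e-01,  1.48925808e+00,  1.17773939e-06,
        1.52298999e+00, -8.53982854e-02]), 'dq': array([-0.00031582,  0.00124241, -0.00105409,  0.00052671, -0.00063239,
       -0.00051275]), 'joint_torque': array([ 2.77931926e-03, -5.59842896e+01, -4.91762638e+01,  7.71722873e-02,
        3.54151789e-02, -1.76908920e-04]), 'tool_pos': array([0.23437816, 0.55174324, 0.22860035]), 'orientation': array([-6.26828245e-01, -3.07789812e+00,  2.73313107e-03]), 'force': array([-0.06237158, -0.00364484, -1.19586007]), 'wrist_torque': array([-0.03477236,  0.05241552,  0.02144413]), 'gripper_force': 0.0, 'opening': 0.09314924088315668} 0.011
top middle_c [194.2, 264.9] 0.79 [nan nan nan]
top middle_c [393.7, 230.4] 0.73 [ 0.541 -0.401  0.097]
top long_c [171.0, 240.6] 0.61 [0.519 0.312 0.029]
top long_c [189.8, 262.5] 0.6 [0.446 0.25  0.03 ]
top jig [279.1, 241.4] 0.84 [ 0.503 -0.043  0.118]
top seat [282.6, 237.2] 0.97 [ 0.52  -0.053  0.09 ]
top seat [199.3, 182.9] 0.57 [0.714 0.226 0.033]
top punch_grip [393.4, 227.3] 0.52 [ 0.552 -0.403  0.09 ]
top awl_grip [372.0, 232.7] 0.57 [ 0.527 -0.327  0.142]
top whetstone [199.9, 185.9] 0.59 [0.703 0.225 0.036]
side short_c [238.1, 185.3] 0.63 [0.614 0.347 0.024]
side middle_c [192.7, 204.9] 0.93 [0.442 0.259 0.024]
side long_c [212.4, 196.5] 0.64 [0.511 0.29  0.025]
side jig [255.0, 239.3] 0.8 [ 0.505 -0.094  0.069]
side seat [254.2, 227.4] 0.83 [ 0.51  -0.073  0.089]
side seat [213.7, 195.2] 0.66 [0.517 0.298 0.024]
side punch_grip [321.9, 270.5] 0.7 [ 0.531 -0.348  0.128]
side punch_grip [349.7, 295.4] 0.64 [ 0.544 -0.419  0.119]
side awl_grip [320.2, 268.9] 0.92 [ 0.53  -0.347  0.132]
side rack [334.0, 321.5] 0.93 [ 0.563 -0.35   0.009]
```

View pics/top0.png

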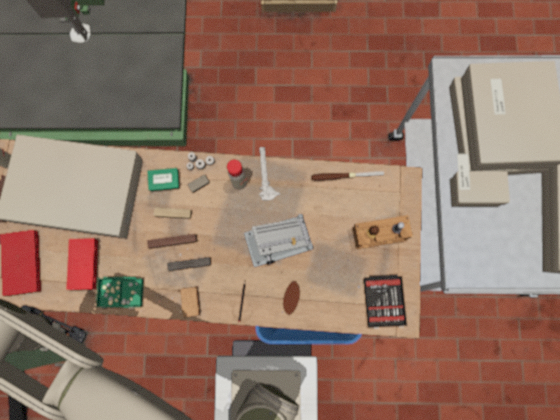

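View pics/side0.png

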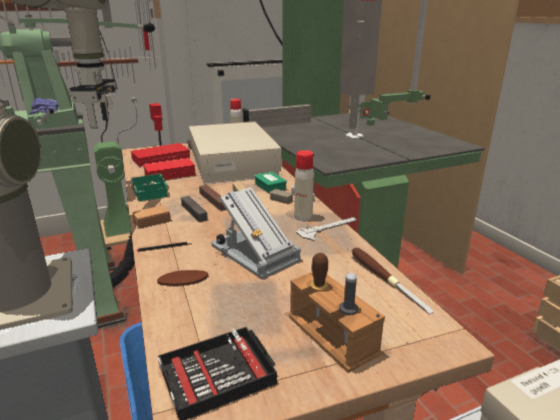

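```bash
python3 - <<'E'
from h import *
W=np.load('topW.npy')
# blanks: points z 0.018-0.035, y>0.15
m=(W[...,2]>0.017)&(W[...,2]<0.04)&(W[...,1]>0.15)&(W[...,0]>0.3)&(W[...,0]<0.9)
n,lab,st,c=cv2.connectedComponentsWithStats(m.astype(np.uint8))
for i in range(1,n):
    if st[i,4]>60:
        P=W[lab==i]; r=cv2.minAreaRect((P[:,:2]*1000).astype(np.float32)); print(st[i],P.mean(0).round(3),[np.round(a,1) for a in r])
# jig bed fit
m=(abs(W[...,0]-.515)<.02)&(abs(W[...,1]+.05)<.08)
P=W[m]; 
for y in np.arange(-.14,.06,.01):
    q=P[abs(P[:,1]-y)<.005]; print(round(y,3),len(q),np.median(q[:,2]).round(4) if len(q) else '')
E
```

```text
[125 160  18  80 129] [0.652 0.442 0.031] [array([657.1, 440.7]), array([  8.7, 272.9]), np.float64(81.3)]
[196 160   9  10  61] [0.777 0.225 0.031] [array([777.3, 225.9]), array([28.4, 27.8]), np.float64(79.2)]
[147 168  32  23 581] [0.724 0.348 0.033] [array([725.6, 349.5]), array([ 74.1, 104.3]), np.float64(6.8)]
[  0 175   6  25  81] [0.708 0.894 0.026] [array([700.3, 891.9]), array([85.7, 19.8]), np.float64(2.7)]
[188 175  21  18 202] [0.711 0.23  0.027] [array([712.3, 230.4]), array([34.1, 67.6]), np.float64(30.6)]
[154 208  37  10 305] [0.61  0.314 0.028] [array([611. , 314.1]), array([121.1,  29. ]), np.float64(87.0)]
[   0  230   40   67 1693] [0.441 0.799 0.035] [array([444.9, 804.3]), array([207.5, 119.9]), np.float64(7.5)]
[147 234  50  15 421] [0.516 0.311 0.028] [array([517. , 311.5]), array([ 28.8, 161.9]), np.float64(8.3)]
[ 83 239  15  51 192] [0.434 0.561 0.031] [array([440.6, 571.9]), array([164.8,  37. ]), np.float64(2.3)]
[167 257  44  14 373] [0.441 0.252 0.028] [array([441.7, 252.7]), array([ 28.4, 140.1]), np.float64(8.3)]
[103 277  36   3  72] [0.395 0.471 0.033] [array([394.4, 471. ]), array([113.3,   5.8]), np.float64(89.8)]
[ 96 279   5  29  69] [0.345 0.542 0.026] [array([345.8, 542. ]), array([90.8, 16.4]), np.float64(6.5)]
[122 279  21  29  69] [0.337 0.41  0.027] [array([347. , 430.6]), array([90.1, 62. ]), np.float64(0.2)]
[180 287  19  21 334] [0.332 0.244 0.031] [array([331.4, 245.4]), array([65.6, 54. ]), np.float64(8.9)]
-0.14 0 
-0.13 25 0.0546
-0.12 43 0.0527
-0.11 39 0.0604
-0.1 37 0.0664
-0.09 36 0.0819
-0.08 36 0.0799
-0.07 47 0.0841
-0.06 36 0.0904
-0.05 36 0.0984
-0.04 34 0.1009
-0.03 38 0.1075
-0.02 45 0.1146
-0.01 36 0.1219
0.0 36 0.1265
0.01 47 0.134
0.02 42 0.14
0.03 20 0.141
0.04 0 
0.05 0
```

The top picture shows the short light-wood blank at (172,213), about (0.611, 0.314) in the world. The jig is at (280,240), rising to the left, with the brass pointer at (293,240). In the rack, the awl is at (373,230) and the steel punch at (400,226). The side picture agrees: the awl is the left tool at (320,268) and the punch the right one at (350,290).

```bash
cat >> h.py <<'E'
def plan(pos,R):
    s=robot.read_state(); R0=Ro.from_rotvec(s['orientation']); p=R0.inv().apply(np.array(pos)-s['tool_pos'])
    w=(R0.inv()*Ro.from_matrix(R)).as_rotvec(); n=max(np.linalg.norm(p)/.0625,np.degrees(np.linalg.norm(w))/10.7)
    print('plan',np.round(p,4).tolist(),np.round(w,4).tolist(),'rows>=%.1f'%n,'t',s['t'])
def down(yaw): # tool x at yaw, z down
    c,s=np.cos(yaw),np.sin(yaw); return np.array([[c,s,0],[s,-c,0],[0,0,-1]],float)
E
python3 - <<'E'
from h import *
print(robot.camera_model('wrist'))
plan([.52,-.03,.38],down(np.radians(95)))
plan([.56,.2,.38],down(np.radians(90)))
E
```

```text
{'K': array([[325.1922621 ,   0.        , 286.32387027],
       [  0.        , 325.1922621 , 205.84774667],
       [  0.        ,   0.        ,   1.        ]]), 'tool_from_camera': array([[ 2.81464705e-04, -9.62444301e-01, -2.71479075e-01,
         7.41696302e-02],
       [ 9.99999848e-01,  1.42305058e-04,  5.32284008e-04,
        -5.39448510e-04],
       [-4.73660864e-04, -2.71479183e-01,  9.62444195e-01,
        -1.54166878e-01],
       [ 0.00000000e+00,  0.00000000e+00,  0.00000000e+00,
         1.00000000e+00]])}
plan [-0.4903, -0.4243, -0.1504] [-0.0, 0.0, 1.0817] rows>=10.6 t 1.1
plan [-0.4372, -0.1969, -0.1504] [-0.0, 0.0, 1.169] rows>=8.0 t 1.1
```

move_arm(
  deltas=[-0.49,-0.424,-0.15,0,0,1.08,1,-0.49,-0.424,-0.15,0,0,1.08,1,-0.49,-0.424,-0.15,0,0,1.08,1,-0.49,-0.424,-0.15,0,0,1.08,1,-0.49,-0.424,-0.15,0,0,1.08,1,-0.49,-0.424,-0.15,0,0,1.08,1,-0.49,-0.424,-0.15,0,0,1.08,1,-0.49,-0.424,-0.15,0,0,1.08,1,-0.49,-0.424,-0.15,0,0,1.08,1,-0.49,-0.424,-0.15,0,0,1.08,1,-0.49,-0.424,-0.15,0,0,1.08,1,-0.49,-0.424,-0.15,0,0,1.08,1],
)

```text
t: 2.6
tool_pos: [0.5206, -0.0321, 0.3799]
orientation: [2.125, 2.314, -0.0]
force: [0.1, 0.1, -0.0]
opening: 0.0928
gripper_force: 0.0
```

```bash
python3 - <<'E'
from h import *
s=robot.read_state(); print(s['t'],s['tool_pos'],s['dq'].round(3))
p,d,W=cloud('wrist'); save(p,'w1.png'); np.save('w1W.npy',W); np.save('w1s.npy',np.r_[s['tool_pos'],s['orientation']])
for l in ['seat','mark','jig','short_c','punch_grip','rack']:
    for r in robot.recognise('wrist',l)[:2]:
        u,v=map(int,r['uv']); print(l,r['uv'],round(r['confidence'],2),W[v,u].round(4))
E
```

```text
2.6 [ 0.52056135 -0.03208093  0.37985223] [ 0.055 -0.03   0.041  0.019  0.006  0.035]
seat [288.0, 172.3] 0.89 [ 0.5239 -0.0319  0.1018]
mark [272.8, 203.3] 0.58 [ 0.5053 -0.0819  0.0838]
mark [444.3, 95.9] 0.58 [0.6991 0.0925 0.1709]
jig [286.3, 164.4] 0.78 [ 0.5202 -0.0201  0.1098]
rack [291.5, 343.5] 0.64 [ 0.5555 -0.3316  0.0847]
```

View pics/w1.png

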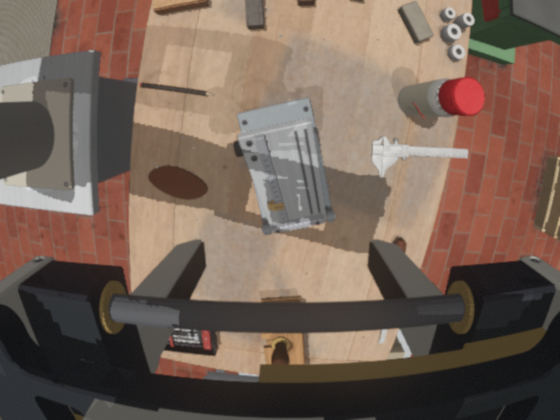

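The wrist picture shows the jig at (240–335, 98–233). Its fence is on the robot side (left, about (268,180)), the end stop is at the bottom (295,226), and the brass pointer is near (275,205).

```bash
cat >> h.py <<'E'
def bedfit(W,sel):
    P=W[sel]; P=P[np.isfinite(P).all(1)]
    rng=np.random.default_rng(0); best=None
    for _ in range(500):
        a,b,c=P[rng.choice(len(P),3,False)]; n=np.cross(b-a,c-a)
        if np.linalg.norm(n)<1e-6: continue
        n/=np.linalg.norm(n); n*=np.sign(n[2]); 
        if not .7<n[2]<.95: continue
        i=abs((P-a)@n)<.0015
        if best is None or i.sum()>best.sum(): best=i
    Q=P[best]; c=Q.mean(0); n=np.linalg.svd(Q-c)[2][2]; n*=np.sign(n[2]); return c,n,best.sum(),len(P)
E
python3 - <<'E'
from h import *
W=np.load('w1W.npy'); p=cv2.imread('pics/w1.png')
v,u=np.mgrid[0:420,0:560]; sel=(u>275)&(u<325)&(v>130)&(v<215)
c,n,k,N=bedfit(W,sel); print(c,n,k,N,'slope',np.degrees(np.arccos(n[2])))
down_=-np.array([0,0,1]); x=-(down_-n*(down_@n)); x/=np.linalg.norm(x); y=np.cross(n,x); print('yaw x',np.degrees(np.arctan2(x[1],x[0])))
D=(W-c); H=D@n; X=D@x; Y=D@y
# rasterise
m=(abs(X)<.15)&(abs(Y)<.1)
res=.0005*1
def img(val):
    I=np.zeros((200,300,3),np.uint8)
    cc=((X[m]+.15)/.001).astype(int); rr=((Y[m]+.1)/.001).astype(int); I[rr,cc]=val[m]; return I
hh=np.clip((H+.02)*6000,0,255); hh=np.repeat(hh[...,None],3,2).astype(np.uint8)
I=np.vstack([img(p),img(hh)]); I=cv2.dilate(I,np.ones((2,2))); I=cv2.resize(I,None,fx=1.5,fy=1.5,interpolation=0)
cv2.imwrite('pics/bed.png',I)
np.savez('bed1.npz',c=c,n=n,x=x,y=y)
E
```

```text
[ 0.53954325 -0.03526167  0.09656518] [ 0.16379863 -0.53756098  0.82716274] 3373 4100 slope 34.19162366432304
yaw x 106.94634957952927<stdin>:13: RuntimeWarning: invalid value encountered in cast
```

View pics/bed.png

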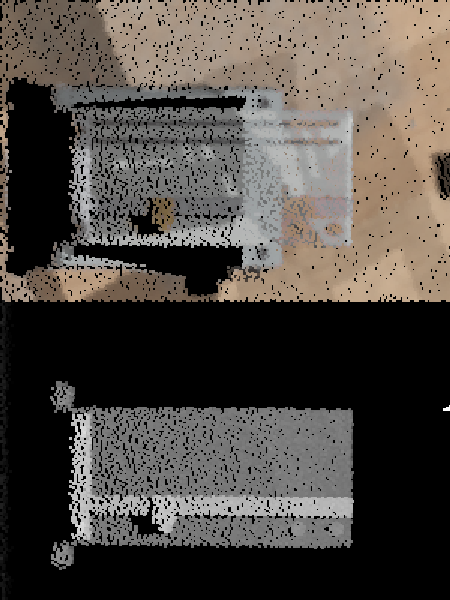

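The raised strips stand out clearly in the height map. The end stop is at columns 72–92, the fence at rows 497–516, and the pointer sticks up at columns 152–175.

```bash
cat >> h.py <<'E'
def jigfit(W,rgb,b,verbose=1):
    c,n,x,y=b['c'],b['n'],b['x'],b['y']; D=W-c; H=D@n; X=D@x; Y=D@y
    fen=(abs(H-.010)<.0018)&(Y>.015)&(Y<.055)&(X>-.08)&(X<.085)
    es=[]
    for a in np.arange(-.08,.08,.004):
        k=fen&(X>=a)&(X<a+.004)
        if k.sum()>8: es.append((a+.002,np.percentile(Y[k],3),np.percentile(Y[k],97)))
    es=np.array(es); f=np.polyfit(es[:,0],es[:,1],1); r=es[:,1]-np.polyval(f,es[:,0]); g=abs(r)<.0015; f=np.polyfit(es[g,0],es[g,1],1); f2=np.median(es[g,2]-es[g,1])
    st=(abs(H-.012)<.0018)&(X<-.07)&(X>-.12)&(Y>-.06)&(Y<.08)
    ss=[]
    for a in np.arange(-.025,.028,.004):
        k=st&(Y>=a)&(Y<a+.004)
        if k.sum()>5: ss.append((a+.002,np.percentile(X[k],3),np.percentile(X[k],97)))
    ss=np.array(ss); 
    hs=cv2.cvtColor(np.ascontiguousarray(rgb),cv2.COLOR_RGB2HSV)
    br=(hs[...,1]>110)&(hs[...,0]>10)&(hs[...,0]<30)&(abs(H-.012)<.003)&(Y>.02)&(Y<.07)&(X>-.08)&(X<.03)
    if verbose: print('fence',f,'width',f2,'stop',np.median(ss[:,1]),np.median(ss[:,2]),'slope',np.polyfit(ss[:,0],ss[:,2],1),'brass',br.sum(),np.percentile(X[br],[2,50,98]),np.percentile(Y[br],[2,98]),H[fen].mean(),H[st].mean())
    return es
E
python3 - <<'E'
from h import *
W=np.load('w1W.npy'); p=cv2.imread('pics/w1.png')[:,:,::-1]; b=np.load('bed1.npz')
jigfit(W,p,b)
T=np.load('w1s.npy'); print(T)
E
```

```text
fence [0.00635377 0.03154958] width 0.010742611417748085 stop -0.10180213620601122 -0.09143627622338245 slope [ 0.06636921 -0.09093765] brass 45 [-0.04582007 -0.04004585 -0.03572879] [0.03398686 0.05171813] 0.010003437752283502 0.011764684463510023
[ 5.20561355e-01 -3.20809303e-02  3.79852226e-01  2.12451606e+00
  2.31354051e+00 -1.26553314e-04]
```

```bash
python3 - <<'E'
from h import *
plan([.611,.25,.33],down(np.radians(87)))
plan([.611,.314,.20],down(np.radians(87)))
E
```

```text
plan [0.2691, 0.1164, 0.0496] [-0.0, -0.0001, 0.143] rows>=4.8 t 2.95
plan [0.3328, 0.1222, 0.1796] [-0.0, -0.0001, 0.143] rows>=6.4 t 2.95
```

move_arm(
  deltas=[0.27,0.116,0.05,0,0,0.143,1,0.27,0.116,0.05,0,0,0.143,1,0.27,0.116,0.05,0,0,0.143,1,0.27,0.116,0.05,0,0,0.143,1,0.3,0.122,0.15,0,0,0.143,1,0.333,0.122,0.18,0,0,0.143,1,0.333,0.122,0.18,0,0,0.143,1,0.333,0.122,0.18,0,0,0.143,1,0.333,0.122,0.18,0,0,0.143,1],
)

```text
t: 4.08
tool_pos: [0.6118, 0.313, 0.2008]
orientation: [2.279, 2.161, 0.001]
force: [-0.1, -0.0, 0.4]
opening: 0.0928
gripper_force: 0.0
```

```bash
python3 - <<'E'
from h import *
s=robot.read_state(); print(s['t'],s['tool_pos'],s['dq'].round(3))
p,d,W=cloud('wrist'); save(p,'w2.png')
m=(W[...,2]>0.018)&(W[...,2]<0.035)&(abs(W[...,1]-.31)<.1)&(abs(W[...,0]-.61)<.05)
n,lab,st,c=cv2.connectedComponentsWithStats(m.astype(np.uint8))
for i in range(1,n):
    if st[i,4]>100:
        P=W[lab==i]; r=cv2.minAreaRect((P[:,:2]*1000).astype(np.float32)); print(st[i],P.mean(0).round(4),np.median(P[:,2]),[np.round(a,1) for a in r])
        if st[i,4]>1500:
            cx,cy=np.array(r[0])/1000; a=np.radians(r[2]); 
            if r[1][0]<r[1][1]: a+=np.pi/2
            if np.sin(a)<0:a+=np.pi
            g=[cx+.022*np.cos(a),cy+.022*np.sin(a)]; print(np.degrees(a))
            plan([*g,.1],down(a)); plan([*g,.024],down(a))
E
```

```text
4.075 [0.61177923 0.31303294 0.20084146] [-0.021 -0.03  -0.02  -0.001 -0.    -0.   ]
[ 274  129   27  111 2882] [0.6138 0.3185 0.026 ] 0.02599934268454654 [array([613.7, 315.9]), array([118.2,  27. ]), np.float64(86.8)]
86.75446319580078
plan [0.0251, 0.0008, 0.1021] [0.0029, -0.001, 0.0027] rows>=1.7 t 4.125
plan [0.025, 0.0006, 0.1781] [0.0029, -0.001, 0.0027] rows>=2.9 t 4.125
```

move_arm(
  deltas=[0.025,0.001,0.06,0,0,0.003,1,0.025,0.001,0.11,0,0,0.003,1,0.025,0.001,0.15,0,0,0.003,1,0.025,0.001,0.17,0,0,0.003,1,0.025,0.001,0.178,0,0,0.003,1,0.025,0.001,0.178,0,0,0.003,1,0.025,0.001,0.178,0,0,0.003,0,0.025,0.001,0.178,0,0,0.003,0,0.025,0.001,0.178,0,0,0.003,0,0.025,0.001,0.178,0,0,0.003,0,0.025,0.001,0.178,0,0,0.003,0,0.025,0.001,0.178,0,0,0.003,0],
  squeeze=40,
)

```text
t: 5.62
tool_pos: [0.614, 0.3378, 0.0215]
orientation: [-2.284, -2.157, 0.0]
force: [-0.4, -0.6, 0.4]
opening: 0.0374
gripper_force: 0.0
```

move_arm(
  deltas=[0,0,-0.0025,0,0,0,0,0,0,-0.0025,0,0,0,0,0,0,-0.0025,0,0,0,0,0,0,-0.0025,0,0,0,0],
)

```text
t: 6.12
tool_pos: [0.614, 0.3378, 0.0241]
orientation: [-2.284, -2.157, 0.0]
force: [0.2, 0.1, -0.6]
opening: 0.0269
gripper_force: 40.0
```

```bash
python3 - <<'E'
from h import *
s=robot.read_state(); print(s['t'],s['tool_pos'],s['orientation'],s['opening'],s['gripper_force'],s['force'])
E
```

```text
6.125 [0.61400997 0.33776842 0.0240539 ] [-2.28381538e+00 -2.15724788e+00  1.75299098e-04] 0.02693038706454958 39.99937891960144 [ 0.18445593  0.05895495 -0.62369759]
```

```bash
cat >> h.py <<'E'
def seat():
    b=np.load('bed1.npz'); c,n,x,y=b['c'],b['n'],b['x'],b['y']
    xf=x+.0064*y; xf/=np.linalg.norm(xf); yf=np.cross(n,xf)
    return c+x*(-.0306)+y*.0172+n*.0135, np.stack([xf,yf,n],1)
def tool_at(dx,dy,dz): # TCP pose in seat frame, tool z=-seat z
    o,R=seat(); return o+R@np.array([dx,dy,dz]), R@np.diag([1,-1,-1.])
E
python3 - <<'E'
from h import *
print(seat())
s=robot.read_state(); o,R=tool_at(.030,-.006,.0105+.10)
print(o); plan(o,R); plan(np.array(s['tool_pos'])+[0,0,.16],down(np.radians(87)))
plan([.56,.12,.28],R)
E
```

```text
(array([ 0.53267899, -0.07174425,  0.09053583]), array([[-0.24721522, -0.95501552,  0.16379863],
       [ 0.78936415, -0.29653402, -0.53756098],
       [ 0.56195095, -0.00359649,  0.82716274]]))
[ 0.54909237 -0.10568461  0.19881742]
plan [-0.4464, -0.0396, -0.1747] [0.1033, 0.591, -0.3484] rows>=7.7 t 6.125
plan [-0.0, -0.0, -0.16] [-0.0001, 0.0001, -0.0046] rows>=2.6 t 6.125
plan [-0.2205, -0.0415, -0.2559] [0.1033, 0.591, -0.3484] rows>=5.4 t 6.125
```

move_arm(
  deltas=[0,0,-0.06,0,0,0,0,0,0,-0.12,0,0,0,0,-0.04,0,-0.18,0,0.05,-0.03,0,-0.1,0,-0.23,0.03,0.2,-0.12,0,-0.16,-0.03,-0.256,0.06,0.35,-0.2,0,-0.22,-0.04,-0.256,0.103,0.45,-0.3,0,-0.27,-0.04,-0.25,0.103,0.591,-0.348,0,-0.32,-0.04,-0.23,0.103,0.591,-0.348,0,-0.38,-0.04,-0.2,0.103,0.591,-0.348,0,-0.446,-0.04,-0.175,0.103,0.591,-0.348,0,-0.446,-0.04,-0.175,0.103,0.591,-0.348,0,-0.446,-0.04,-0.175,0.103,0.591,-0.348,0],
)

```text
t: 7.62
tool_pos: [0.5486, -0.1057, 0.1987]
orientation: [-1.556, -2.109, -0.483]
force: [0.0, -0.3, -0.7]
opening: 0.0265
gripper_force: 40.0
```

```bash
python3 - <<'E'
from h import *
s=robot.read_state(); print(s['t'],s['tool_pos'],s['opening'],s['q'].round(2))
p,d,W=cloud('wrist'); save(p,'w3.png'); np.save('w3W.npy',W)
b=np.load('bed1.npz'); D=W-b['c']; H=D@b['n'];X=D@b['x'];Y=D@b['y']
k=(X>-.07)&(X<.08)&(Y>-.02)&(Y<.06)&(abs(H)<.004); print(k.sum(), np.median(H[k])) 
try: jigfit(W,p,b)
except Exception as e: print(e)
o,R=tool_at(.028,-.004,.0105+.003); plan(o,R)
E
```

```text
7.625 [ 0.54860925 -0.10569568  0.19871389] 0.026478506213556702 [-0.54  0.4   1.35  0.4   1.84 -0.82]
7133 0.0001863346788043382
index -1 is out of bounds for axis 0 with size 0
plan [-0.0033, -0.0023, 0.097] [0.001, -0.0004, -0.0002] rows>=1.6 t 7.675
```

View pics/w3.png

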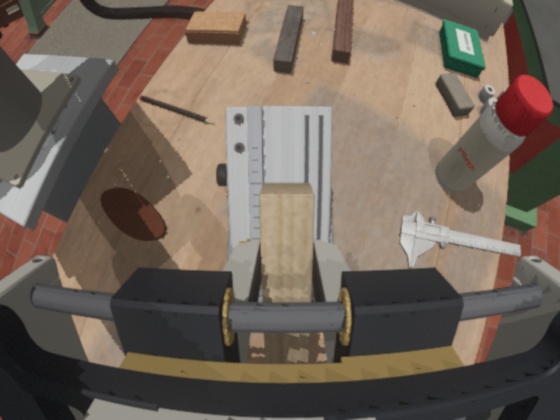

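The picture shows the blank held at (287,245), parallel to the fence (its scale is at column 255), with the bed clear below it. Lowering it now.

move_arm(
  deltas=[-0.003,-0.002,0.04,0,0,0,0,-0.003,-0.002,0.07,0,0,0,0,-0.003,-0.002,0.088,0,0,0,0,-0.003,-0.002,0.096,0,0,0,0,-0.003,-0.002,0.097,0,0,0,0,-0.003,-0.002,0.097,0,0,0,0],
)

```text
t: 8.43
tool_pos: [0.5324, -0.0565, 0.1182]
orientation: [-1.555, -2.113, -0.483]
force: [-0.1, 0.0, -0.4]
opening: 0.0266
gripper_force: 40.0
```

```bash
cat >> h.py <<'E'
def rep():
    s=robot.read_state(); o,R=seat(); print('t',s['t'],'tcp seat',(1000*R.T@(s['tool_pos']-o)).round(2),'F seat',(R.T@s['force']).round(2),'open',s['opening'].round(4),s['gripper_force'])
E
python3 - <<'E'
from h import *
rep()
p,d,W=cloud('wrist'); o,R=seat(); S=(W-o)@R; 
k=(abs(S[...,2]-.0165)<.004)&(S[...,0]>.04)&(S[...,0]<.09)&(abs(S[...,1])<.03); print(k.sum(),np.percentile(S[k][:,0],[50,98]),np.percentile(S[k][:,1],[2,98]),np.median(S[k][:,2]))
E
```

```text
Traceback (most recent call last):
  File "h.py", line 60, in rep
    s=robot.read_state(); o,R=seat(); print('t',s['t'],'tcp seat',(1000*R.T@(s['tool_pos']-o)).round(2),'F seat',(R.T@s['force']).round(2),'open',s['opening'].round(4),s['gripper_force'])
                                                                                                                                                  ^^^^^^^^^^^^^^^^^^
AttributeError: 'float' object has no attribute 'round'
```

```bash
sed -i "s/s\['opening'\].round(4)/s['opening']/" h.py
python3 - <<'E'
from h import *
rep()
p,d,W=cloud('wrist'); o,R=seat(); S=(W-o)@R; 
k=(abs(S[...,2]-.0165)<.004)&(S[...,0]>.04)&(S[...,0]<.09)&(abs(S[...,1])<.03); print(k.sum(),np.percentile(S[k][:,0],[50,98]),np.percentile(S[k][:,1],[2,98]),np.median(S[k][:,2]))
E
```

```text
t 8.425 tcp seat [27.64 -4.4  14.63] F seat [-0.2   0.04 -0.37] open 0.026566010677385357 39.99928951263428
2762 [0.05362738 0.06516803] [-0.01787     0.00786263] 0.01744551897037237
```

move_arm(
  deltas=[0,0,0.0015,0,0,0,0,0,0,0.003,0,0,0,0,0,0,0.0035,0,0,0,0,0,0,0.004,0,0,0,0,0,0,0.004,0,0,0,0],
)

```text
t: 9.1
tool_pos: [0.5314, -0.0547, 0.1149]
orientation: [-1.555, -2.113, -0.483]
force: [-1.6, -4.2, 6.4]
opening: 0.0265
gripper_force: 40.0
```

```bash
python3 -c "
from h import *
rep()"
```

```text
t 9.1 tcp seat [27.49 -3.95 10.78] F seat [0.71 2.76 7.3 ] open 0.026472424716266995 40.01157760620117
```

move_arm(
  deltas=[0,-0.001,-0.0005,0,0,0,0,0,-0.002,-0.0005,0,0,0,0,0,-0.003,-0.0005,0,0,0,0,0,-0.0035,-0.0005,0,0,0,0,0,-0.0035,-0.0005,0,0,0,0],
)

```text
t: 9.72
tool_pos: [0.5288, -0.0554, 0.115]
orientation: [-1.555, -2.114, -0.484]
force: [5.6, -2.4, 4.4]
opening: 0.0266
gripper_force: 40.0
```

```bash
python3 -c "
from h import *
rep()"
```

```text
t 9.725 tcp seat [27.56 -1.25 10.8 ] F seat [-0.77 -4.61  5.87] open 0.02661825333366243 40.006316900253296
```

move_arm(
  deltas=[0,-0.001,0,0,0,0,0,0,-0.0015,0,0,0,0,0,0,-0.0015,0,0,0,0,0],
)

```text
t: 10.1
tool_pos: [0.5274, -0.0559, 0.115]
orientation: [-1.555, -2.113, -0.484]
force: [4.4, -1.2, 5.6]
opening: 0.0268
gripper_force: 40.0
```

```bash
python3 -c "
from h import *
rep()"
```

```text
t 10.1 tcp seat [27.52  0.28 10.83] F seat [ 1.1  -3.84  6.03] open 0.026772441054482787 40.0065153837204
```

move_arm(
  deltas=[0,-0.001,0,0,0,0,0,0,-0.002,0,0,0,0,0,-0.002,0,0,0,0,0,-0.002,0,0,0,0],
)

```text
$.deltas: bad value
```

```bash
python3 -c "
from h import *
rep()"
```

```text
t 10.1 tcp seat [27.52  0.28 10.83] F seat [ 1.1  -3.84  6.03] open 0.026772441054482787 40.0065153837204
```

Row-length slip; resending.

move_arm(
  deltas=[0,-0.001,0,0,0,0,0,0,-0.002,0,0,0,0,0,0,-0.002,0,0,0,0,0],
)

```text
t: 10.48
tool_pos: [0.5265, -0.0562, 0.115]
orientation: [-1.557, -2.114, -0.487]
force: [10.0, 0.2, 2.5]
opening: 0.0265
gripper_force: 40.0
```

```bash
python3 -c "
from h import *
rep()"
```

```text
t 10.475 tcp seat [27.5   1.19 10.88] F seat [-0.89 -9.64  3.62] open 0.026535712603565884 40.00514030456543
```

move_arm(
  deltas=[-0.0015,0.0005,0,0,0,0,0,-0.003,0.0005,0,0,0,0,0,-0.0045,0.0005,0,0,0,0,0,-0.0045,0.0005,0,0,0,0,0],
)

```text
t: 10.98
tool_pos: [0.5272, -0.0584, 0.1133]
orientation: [-1.553, -2.112, -0.487]
force: [5.1, 4.3, 9.7]
opening: 0.0266
gripper_force: 40.0
```

```bash
python3 -c "
from h import *
rep()"
```

```text
t 10.975 tcp seat [24.65  1.17 10.81] F seat [ 7.6  -6.19  6.56] open 0.026575018592474492 40.01457452774048
```

move_arm(
  deltas=[-0.001,0,0,0,0,0,0,-0.002,0,0,0,0,0,0,-0.002,0,0,0,0,0,0],
)

```text
t: 11.35
tool_pos: [0.5277, -0.06, 0.1123]
orientation: [-1.553, -2.113, -0.487]
force: [4.6, 4.1, 9.6]
opening: 0.0268
gripper_force: 40.0
```

```bash
python3 -c "
from h import *
rep()"
```

```text
t 11.35 tcp seat [22.72  1.16 10.83] F seat [ 7.46 -5.67  6.49] open 0.026752055301722283 40.01514494419098
```

Still only sliding friction; continuing.

move_arm(
  deltas=[-0.001,0,0,0,0,0,0,-0.002,0,0,0,0,0,0,-0.002,0,0,0,0,0,0],
)

```text
t: 11.72
tool_pos: [0.5282, -0.0613, 0.1113]
orientation: [-1.552, -2.112, -0.487]
force: [3.6, 4.9, 10.9]
opening: 0.0268
gripper_force: 40.0
```

```bash
python3 -c "
from h import *
rep()"
```

```text
t 11.725 tcp seat [21.06  1.15 10.85] F seat [ 9.13 -4.97  7.  ] open 0.026827105383071672 40.01675069332123
```

move_arm(
  deltas=[-0.001,0,0,0,0,0,0,-0.0015,0,0,0,0,0,0,-0.0015,0,0,0,0,0,0],
)

```text
t: 12.1
tool_pos: [0.5282, -0.0613, 0.1113]
orientation: [-1.55, -2.111, -0.489]
force: [1.7, 10.4, 16.1]
opening: 0.0264
gripper_force: 40.0
```

```bash
python3 - <<'E'
from h import *
rep()
p,d,W=cloud('wrist'); o,R=seat(); S=(W-o)@R; 
k=(abs(S[...,2]-.0135)<.004)&(S[...,0]>.035)&(S[...,0]<.09)&(abs(S[...,1])<.025); print(k.sum(),np.percentile(S[k][:,0],[50,98]),np.percentile(S[k][:,1],[2,98]),np.median(S[k][:,2]))
E
```

```text
t 12.1 tcp seat [20.98  1.12 10.83] F seat [16.82 -4.78  8.06] open 0.026358646671526806 40.02437353134155
2594 [0.04763095 0.05865537] [-0.01237356  0.01328729] 0.013583046496157825
```

move_arm(
  deltas=[0.0012,0.0003,-0.0005,0,0,0,0,0.0012,0.0003,-0.0005,0,0,0,0,0.0012,0.0003,-0.0005,0,0,0,0.5,0.0012,0.0003,-0.0005,0,0,0,0.5,0.0012,0.0003,-0.0005,0,0,0,0.5,0.0012,0.0003,-0.0005,0,0,0,0.5,0.0012,0.0003,-0.03,0,0,0,0.5,0.0012,0.0003,-0.08,0,0,0,0.5,0.0012,0.0003,-0.12,0,0,0,0.5,0.0012,0.0003,-0.12,0,0,0,0.5,0.0012,0.0003,-0.12,0,0,0,0.5],
)

```text
t: 13.52
tool_pos: [0.5466, -0.127, 0.2075]
orientation: [-1.554, -2.11, -0.482]
force: [-0.1, 0.9, 0.2]
opening: 0.0465
gripper_force: 0.0
```

```bash
cat >> h.py <<'E'
def blank(W):
    o,R=seat(); S=(W-o)@R
    k=(abs(S[...,2]-.0135)<.003)&(abs(S[...,0])<.08)&(abs(S[...,1])<.025); Q=S[k]
    r=cv2.minAreaRect((Q[:,:2]*1000).astype(np.float32)); print('blank top',k.sum(),[np.round(a,2) for a in r],np.percentile(Q[:,0],[1,99]).round(4),np.percentile(Q[:,1],[1,99]).round(4),'z',np.median(Q[:,2]).round(4))
E
python3 - <<'E'
from h import *
rep()
p,d,W=cloud('wrist'); save(p,'w4.png'); np.save('w4W.npy',W); blank(W)
b=np.load('bed1.npz')
try: jigfit(W,p,b)
except Exception as e: print(e)
for l in ['seat','mark','short_c']:
    for r in robot.recognise('wrist',l)[:1]: print(l,r)
E
```

```text
t 13.525 tcp seat [ 18.65   2.71 128.74] F seat [ 0.88 -0.17 -0.34] open 0.04648345416912531 0.0
blank top 3882 [array([-1.09,  0.2 ]), array([ 27.16, 118.44]), np.float64(89.93)] [-0.0591  0.0573] [-0.0129  0.0135] z 0.0138
fence [0.00071805 0.03225356] width 0.010691010469619015 stop -0.1038517024905515 -0.09584039381896983 slope [-0.2247267  -0.09515561] brass 176 [-0.04788277 -0.04274951 -0.03751139] [0.03261836 0.0522627 ] 0.01020989243010168 0.012098309127130481
seat {'uv': [272.2, 173.0], 'confidence': 0.74}
mark {'uv': [258.6, 229.7], 'confidence': 0.62}
short_c {'uv': [288.2, 212.8], 'confidence': 0.63}
```

View pics/w4.png

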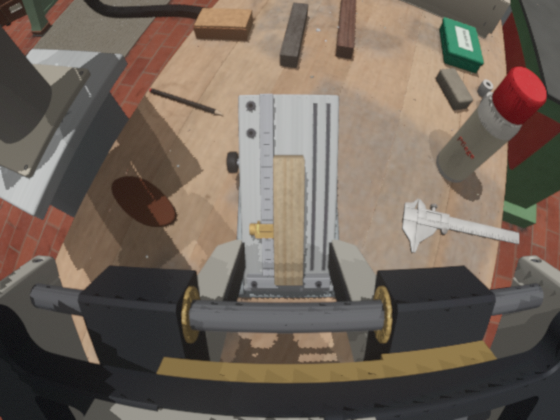

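The picture shows the blank (288,212) lying against the fence and the stop, released, with the brass pointer at (263,230) beside it. Next I measure the pointer and the rack.

```bash
python3 - <<'E'
from h import *
W=np.load('w4W.npy'); b=np.load('bed1.npz'); D=W-b['c']; H=D@b['n'];X=D@b['x'];Y=D@b['y']
for lo,hi in [(.036,.042),(.0445,.05)]:
    k=(Y>lo)&(Y<hi)&(H>.0112 if lo<.04 else H>.008)&(H<.016)&(abs(X+.04)<.03); print(k.sum(),np.percentile(X[k],[1,5,50,95,99]).round(4),H[k].mean())
W=np.load('topW.npy')
k=(W[...,2]>.1)&(W[...,2]<.17)&(W[...,0]>.45)&(W[...,0]<.65)&(W[...,1]<-.25)&(W[...,1]>-.5)
n,lab,st,c=cv2.connectedComponentsWithStats(k.astype(np.uint8))
for i in range(1,n): print(st[i,4],W[lab==i].mean(0).round(3))
plan([.545,-.405,.27],down(np.radians(90)))
E
```

```text
123 [-0.0678 -0.0655 -0.0416 -0.019  -0.0116] 0.012321802282343775
83 [-0.0492 -0.0483 -0.0417 -0.0358 -0.0354] 0.012221770392061229
55 [ 0.545 -0.41   0.141]
87 [ 0.531 -0.332  0.146]
1 [ 0.553 -0.4    0.105]
1 [ 0.518 -0.327  0.102]
plan [-0.184, -0.0837, -0.2017] [-0.0882, -0.5945, 0.2927] rows>=4.6 t 13.725
```

move_arm(
  deltas=[-0.02,-0.01,-0.06,0,-0.05,0.02,0.5,-0.05,-0.02,-0.11,-0.015,-0.2,0.07,0.5,-0.09,-0.04,-0.15,-0.045,-0.38,0.15,0.5,-0.14,-0.06,-0.18,-0.088,-0.594,0.29,0.5,-0.184,-0.084,-0.202,-0.088,-0.594,0.293,0.5,-0.184,-0.084,-0.202,-0.088,-0.594,0.293,0.5,-0.184,-0.084,-0.202,-0.088,-0.594,0.293,0.5,-0.184,-0.084,-0.202,-0.088,-0.594,0.293,0.5,-0.184,-0.084,-0.202,-0.088,-0.594,0.293,0.5],
)

```text
t: 14.85
tool_pos: [0.5456, -0.4053, 0.272]
orientation: [2.22, 2.221, 0.002]
force: [-0.2, -0.6, -0.2]
opening: 0.0466
gripper_force: 0.0
```

```bash
python3 - <<'E'
from h import *
s=robot.read_state(); print(s['t'],s['tool_pos'],s['dq'].round(3),s['q'].round(2))
p,d,W=cloud('wrist'); save(p,'w5.png'); np.save('w5W.npy',W)
for l in ['punch_grip','awl_grip','rack']:
    for r in robot.recognise('wrist',l)[:2]:
        u,v=map(int,r['uv']); print(l,r['uv'],round(r['confidence'],2),W[v,u].round(4))
E
```

```text
14.85 [ 0.54563702 -0.40534346  0.27196144] [-0.004 -0.    -0.002 -0.002 -0.003  0.001] [-0.71  0.33  1.18  0.    1.63 -0.72]
punch_grip [289.7, 198.0] 0.74 [ 0.5492 -0.4026  0.146 ]
awl_grip [274.8, 120.8] 0.83 [ 0.5365 -0.3339  0.1513]
rack [289.4, 151.1] 0.75 [ 0.5498 -0.3674  0.0832]
```

View pics/w5.png

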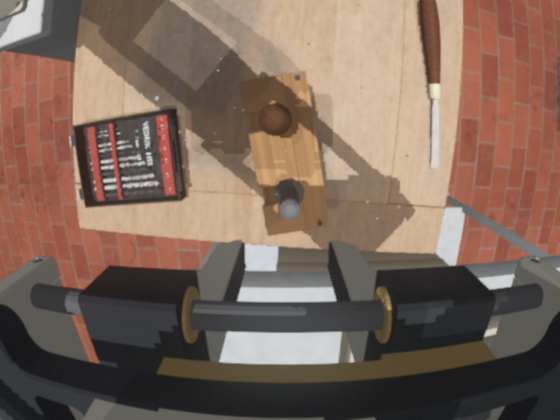

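The punch is at (290,195), with its cap top at (290,208). The awl is at (275,120), and the slots open towards the robot (left).

```bash
python3 - <<'E'
from h import *
W=np.load('w5W.npy')
near=np.hypot(W[...,0]-.549,W[...,1]+.408)<.03
for lo,hi in [(.150,.162),(.095,.15),(.087,.095),(.080,.088)]:
    k=near&(W[...,2]>lo)&(W[...,2]<hi); P=W[k]
    if k.sum()<5: continue
    c,r=cv2.minEnclosingCircle((P[:,:2]*1000).astype(np.float32)); print(lo,k.sum(),P.mean(0).round(4),np.median(P[:,2]).round(4),'circ',np.round(c,1),round(r,1),np.percentile(P[:,:2],[2,98],axis=0).round(4).tolist())
k=(W[...,2]>.08)&(W[...,2]<.088)&(W[...,0]>.48)&(W[...,0]<.65)&(W[...,1]<-.25); r=cv2.minAreaRect((W[k][:,:2]*1000).astype(np.float32)); print('rack',r)
E
```

```text
0.15 304 [ 0.5496 -0.411   0.1524] 0.1524 circ [ 549.6 -411.4] 9.1 [[0.5413, -0.4191], [0.558, -0.4038]]
0.095 241 [ 0.5497 -0.4047  0.1261] 0.1276 circ [ 549.9 -411.3] 9.3 [[0.5414, -0.4101], [0.5584, -0.4025]]
0.087 341 [ 0.5495 -0.4064  0.0901] 0.09 circ [ 549.9 -411.4] 15.8 [[0.535, -0.4203], [0.5647, -0.3967]]
0.08 1287 [ 0.552  -0.4005  0.084 ] 0.0839 circ [ 549. -408.] 30.0 [[0.5231, -0.432], [0.5769, -0.3801]]
rack ((545.977294921875, -371.81610107421875), (70.62842559814453, 172.56393432617188), 9.620007514953613)
```

```bash
python3 -c "
from h import *
plan([.5498,-.4114,.112],down(np.pi/2))"
```

```text
plan [-0.0054, 0.0041, 0.16] [0.0021, 0.0009, -0.0003] rows>=2.6 t 15.05
```

move_arm(
  deltas=[-0.0054,0.0041,0,0.002,0.001,0,0.5,-0.0054,0.0041,0.05,0.002,0.001,0,0.5,-0.0054,0.0041,0.1,0.002,0.001,0,0.5,-0.0054,0.0041,0.14,0.002,0.001,0,0.5,-0.0054,0.0041,0.158,0.002,0.001,0,0.5,-0.0054,0.0041,0.16,0.002,0.001,0,0.5,-0.0054,0.0041,0.16,0.002,0.001,0,0.5,-0.0054,0.0041,0.16,0.002,0.001,0,0.5],
)

```text
t: 16.05
tool_pos: [0.5507, -0.4127, 0.1146]
orientation: [2.22, 2.218, 0.0]
force: [0.4, -0.2, -0.5]
opening: 0.0465
gripper_force: 0.0
```

```bash
python3 -c "
from h import *
s=robot.read_state(); print(s['t'],s['tool_pos'],s['force'],s['dq'].round(3)); plan([.5498,-.4114,.112],down(np.pi/2))"
```

```text
16.05 [ 0.55071468 -0.41272029  0.11455192] [ 0.4058183  -0.24135526 -0.54094279] [ 0.     0.001  0.007 -0.    -0.004 -0.001]
plan [0.0013, -0.0009, 0.0025] [0.0028, 0.0024, -0.0008] rows>=0.0 t 16.05
```

move_arm(
  deltas=[0.0013,-0.0009,0.0025,0.003,0.002,0,0.5,0.0013,-0.0009,0.0025,0.003,0.002,0,0.5,0.0013,-0.0009,0.0025,0.003,0.002,0,0,0.0013,-0.0009,0.0025,0.003,0.002,0,0,0.0013,-0.0009,0.0025,0.003,0.002,0,0,0.0013,-0.0009,0.0025,0.003,0.002,0,0,0.0013,-0.0009,0.0025,0.003,0.002,0,0,0.0013,-0.0009,0.0025,0.003,0.002,0,0],
  squeeze=55,
)

```text
t: 17.05
tool_pos: [0.5487, -0.4104, 0.1095]
orientation: [-2.22, -2.218, 0.001]
force: [-0.3, -0.5, -0.6]
opening: 0.0176
gripper_force: 55.0
```

```bash
python3 -c "
from h import *
s=robot.read_state(); print(s['t'],s['tool_pos'],s['force'],s['opening'],s['gripper_force'],s['orientation']); np.save('gr.npy',np.r_[s['tool_pos'],s['orientation']])"
```

```text
17.05 [ 0.54873447 -0.41041323  0.10948642] [-0.32593994 -0.52345607 -0.6438268 ] 0.01758776720272226 54.99993409845047 [-2.21989308e+00 -2.21798128e+00  1.00122328e-03]
```

move_arm(
  deltas=[0,0,-0.01,0,0,0,0,0,0,-0.03,0,0,0,0,0,0,-0.07,0,0,0,0,0,0,-0.12,0,0,0,0,0,0,-0.16,0,0,0,0,0,0,-0.18,0,0,0,0,0,0,-0.18,0,0,0,0,0,0,-0.18,0,0,0,0],
)

```text
t: 18.05
tool_pos: [0.5486, -0.4103, 0.287]
orientation: [-2.217, -2.216, 0.002]
force: [-0.2, 0.6, -1.9]
opening: 0.0174
gripper_force: 55.0
```

```bash
python3 - <<'E'
from h import *
s=robot.read_state(); print(s['t'],s['tool_pos'],s['force'],s['opening'],s['gripper_force'])
p,d,W=cloud('wrist'); save(p,'w6.png'); T=(W-s['tool_pos'])@Ro.from_rotvec(s['orientation']).as_matrix()
near=(np.hypot(T[...,0],T[...,1])<.03)
for z in np.arange(.012,.11,.006):
    k=near&(T[...,2]>z)&(T[...,2]<z+.006); P=T[k]
    if k.sum()>3: print(round(z,3),k.sum(),'x max',np.percentile(P[:,0],95).round(4),'y',np.percentile(P[:,1],[3,50,97]).round(4))
k=near&(T[...,2]>.02); print('max z',np.percentile(T[k][:,2],[99,100]) if k.any() else 0)
o,R=tool_at(-.0117,.0002,.0135+.0965+.04); print(o); plan(o,R)
E
```

```text
18.05 [ 0.54864272 -0.41028595  0.28704375] [-0.17248416  0.60299658 -1.93237395] 0.017413859510879027 54.99950560508296
0.012 127 x max 0.0078 y [-0.0073  0.0013  0.0092]
0.018 658 x max 0.0137 y [-0.0108  0.001   0.0128]
0.054 35 x max 0.0045 y [-0.0034  0.0007  0.0055]
0.06 43 x max 0.0044 y [-0.004   0.0007  0.0062]
0.066 21 x max 0.0044 y [-0.0043  0.0007  0.0065]
0.072 5 x max 0.0037 y [-0.0007  0.0014  0.0028]
0.078 5 x max 0.0022 y [-0.0014  0.0007  0.0021]
0.084 16 x max 0.0014 y [-0.0013  0.0011  0.0038]
0.09 11 x max 0.0014 y [-0.0014  0.0015  0.0036]
max z [0.27949919 0.2811206 ]
[ 0.5599502  -0.16167326  0.20803469]
plan [0.2481, 0.0118, 0.0796] [0.0812, 0.5869, -0.2955] rows>=4.2 t 18.1
```

View pics/w6.png

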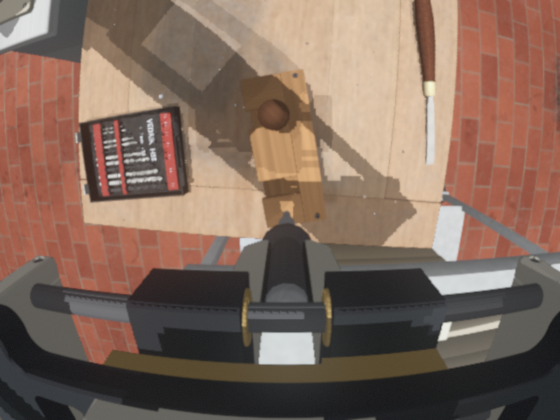

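The punch is held straight at (287,250), with its tip at (287,213). The awl (273,115) hasn't been touched.

```bash
cat >> h.py <<'E'
TIP=np.array([-.0015,.001,.0965])
def punch_at(dx,dy,dz):
    o,R=tool_at(dx,dy,dz); return o-R@TIP,R
E
python3 - <<'E'
from h import *
plan(*punch_at(-.0117,.0002,.0135+.03))
E
```

```text
plan [0.2543, 0.0088, 0.0871] [0.0812, 0.5869, -0.2955] rows>=4.3 t 18.1
```

move_arm(
  deltas=[0.05,0,0,0.01,0.08,-0.04,0,0.1,0.002,0,0.03,0.22,-0.11,0,0.15,0.005,0.02,0.05,0.37,-0.18,0,0.2,0.007,0.05,0.07,0.5,-0.25,0,0.24,0.009,0.08,0.081,0.587,-0.2955,0,0.254,0.009,0.087,0.081,0.587,-0.2955,0,0.254,0.009,0.087,0.081,0.587,-0.2955,0,0.254,0.009,0.087,0.081,0.587,-0.2955,0],
)

```text
t: 19.1
tool_pos: [0.5589, -0.1581, 0.2051]
orientation: [-1.559, -2.12, -0.482]
force: [0.4, 0.2, -1.6]
opening: 0.0174
gripper_force: 55.0
```

```bash
cat > look.py <<'E'
from h import *
import sys
s=robot.read_state(); rep()
p,d,W=cloud('wrist'); save(p,sys.argv[1]); T=(W-s['tool_pos'])@Ro.from_rotvec(s['orientation']).as_matrix()
k=(np.hypot(T[...,0],T[...,1])<.012)&(T[...,2]>.054)&(T[...,2]<.068); print('stem',k.sum(),np.percentile(T[k][:,0],95).round(4)-.006,np.percentile(T[k][:,1],[3,97]).mean().round(4))
k=(np.hypot(T[...,0],T[...,1])<.012)&(T[...,2]>.078)&(T[...,2]<.098); print('point',k.sum(),np.percentile(T[k][:,0],95).round(4)-.003,np.percentile(T[k][:,1],[3,97]).mean().round(4),T[k][:,2].max())
blank(W); o,R=seat(); S=(W-o)@R
k=(S[...,1]>.0285)&(S[...,1]<.034)&(S[...,2]>-.006)&(S[...,2]<.004)&(abs(S[...,0]+.01)<.03); print('pointer',k.sum(),np.percentile(S[k][:,0],[1,5,95,99]).round(4))
print('tip seat',(R.T@(s['tool_pos']+Ro.from_rotvec(s['orientation']).as_matrix()@TIP-o)).round(4),'tilt',np.degrees(np.arccos(-R[:,2]@Ro.from_rotvec(s['orientation']).as_matrix()[:,2])))
E
python3 look.py w7.png
```

```text
t 19.1 tcp seat [-1.0240e+01  1.4000e-01  1.4544e+02] F seat [-0.83 -0.43 -1.31] open 0.01738122144029863 54.99948503973428
stem 87 -0.0021000000000000003 0.0007
point 30 -0.0021000000000000003 0.0008 0.09195322725820511
blank top 2938 [array([9.57, 0.26]), array([26.93, 96.72]), np.float64(89.74)] [-0.0347  0.0578] [-0.013   0.0135] z 0.0137
pointer 78 [-0.0174 -0.0167 -0.0048 -0.0046]
tip seat [-0.0125 -0.0013  0.049 ] tilt 0.5176578729832179
```

View pics/w7.png

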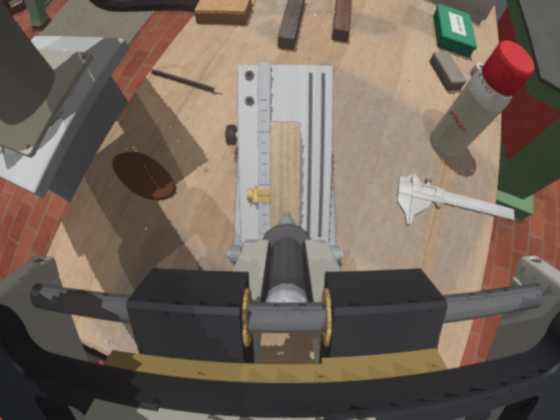

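The punch tip is at (287,217), over the middle of the blank and a little short of the pointer (258,195). I'll close in and re-check.

```bash
python3 - <<'E'
from h import *
plan(*punch_at(-.0113+.0002,.0002,.0135+.008))
E
```

```text
plan [0.0009, -0.0012, 0.0276] [0.0047, 0.0079, 0.0018] rows>=0.4 t 19.15
```

move_arm(
  deltas=[0.001,-0.0012,0.01,0.005,0.008,0.002,0,0.001,-0.0012,0.02,0.005,0.008,0.002,0,0.001,-0.0012,0.0275,0.005,0.008,0.002,0,0.001,-0.0012,0.0275,0.005,0.008,0.002,0,0.001,-0.0012,0.0275,0.005,0.008,0.002,0,0.001,-0.0012,0.0275,0.005,0.008,0.002,0],
)

```text
t: 19.9
tool_pos: [0.5526, -0.1417, 0.181]
orientation: [-1.551, -2.108, -0.482]
force: [-0.4, -0.4, -1.3]
opening: 0.0172
gripper_force: 55.0
```

```bash
python3 look.py w8.png; python3 -c "
from h import *
plan(*punch_at(-.0111,.0002,.0135+.004))
s=robot.read_state();o,R=seat();m=robot.camera_model('wrist')"
```

```text
t 19.9 tcp seat [ -9.26   1.4  115.72] F seat [-0.93  0.52 -0.95] open 0.01715497921587849 54.99958848988172
stem 91 -0.0021000000000000003 0.0005
point 30 -0.0022 0.0008 0.09222801235082785
blank top 3194 [array([15.78,  0.32]), array([85.21, 27.12]), np.float64(0.13)] [-0.0226  0.0576] [-0.0129  0.0135] z 0.0137
pointer 84 [-0.0179 -0.017  -0.0053 -0.0047]
tip seat [-0.0104  0.0006  0.0192] tilt 0.26247973603221186
plan [-0.0003, 0.0002, 0.0017] [-0.0024, -0.0038, -0.0005] rows>=0.0 t 19.95
```

move_arm(
  deltas=[-0.0002,0.0002,0.002,-0.002,-0.003,0,0,-0.0002,0.0002,0.0035,-0.002,-0.003,0,0,-0.0002,0.0002,0.005,-0.002,-0.003,0,0,-0.0002,0.0002,0.006,-0.002,-0.003,0,0,-0.0002,0.0002,0.007,-0.002,-0.003,0,0,-0.0002,0.0002,0.008,-0.002,-0.003,0,0,-0.0002,0.0002,0.008,-0.002,-0.003,0,0],
)

```text
t: 20.82
tool_pos: [0.5514, -0.1375, 0.1743]
orientation: [-1.554, -2.111, -0.482]
force: [0.2, -3.3, 3.2]
opening: 0.0174
gripper_force: 55.0
```

```bash
python3 look.py w9.png
```

```text
t 20.825 tcp seat [ -9.42   1.27 107.73] F seat [-0.87  0.73  4.46] open 0.017435831479391203 55.00146021775436
stem 93 -0.0021000000000000003 0.0005
point 561 0.0070999999999999995 -0.0 0.09590762144035556
blank top 3304 [array([16.8 ,  0.37]), array([82.71, 27.06]), np.float64(0.18)] [-0.0206  0.0574] [-0.0129  0.0136] z 0.0137
pointer 92 [-0.018  -0.0171 -0.0049 -0.0048]
tip seat [-0.0108  0.0003  0.0112] tilt 0.050741941618079975
```

move_arm(
  deltas=[0,0,0.001,0,0,0,0,0,0,0.002,0,0,0,0,0,0,0.003,0,0,0,0,0,0,0.004,0,0,0,0,0,0,0.004,0,0,0,0],
)

```text
t: 21.5
tool_pos: [0.5509, -0.1355, 0.1713]
orientation: [-1.554, -2.111, -0.482]
force: [0.0, -5.9, 7.4]
opening: 0.0177
gripper_force: 55.0
```

```bash
python3 look.py w10.png
```

```text
t 21.5 tcp seat [ -9.45   1.21 104.05] F seat [-0.48  1.69  9.24] open 0.017725939746088496 55.00274331076071
stem 91 -0.0021000000000000003 0.0005
point 550 0.007200000000000001 -0.0 0.09206881203462298
blank top 3370 [array([17.43,  0.38]), array([27.16, 81.52]), np.float64(89.7)] [-0.0195  0.0574] [-0.0128  0.0136] z 0.0137
pointer 94 [-0.0176 -0.0169 -0.0052 -0.0046]
tip seat [-0.0109  0.0002  0.0076] tilt 0.021416824961601705
```

move_arm(
  deltas=[0,0,0.001,0,0,0,0,0,0,0.002,0,0,0,0,0,0,0.0022,0,0,0,0,0,0,0.0022,0,0,0,0,0,0,0.0022,0,0,0,0],
)

```text
t: 22.18
tool_pos: [0.5507, -0.1346, 0.1699]
orientation: [-1.554, -2.112, -0.482]
force: [1.3, -7.2, 9.9]
opening: 0.0173
gripper_force: 55.0
```

```bash
python3 -c "
from h import *
rep()"
```

```text
t 22.175 tcp seat [ -9.47   1.15 102.39] F seat [-0.46  0.9  12.23] open 0.017256560188569692 55.00317611033097
```

move_arm(
  deltas=[0,0,0.0006,0,0,0,0,0,0,0.0006,0,0,0,0,0,0,0.0006,0,0,0,0],
)

```text
t: 22.55
tool_pos: [0.5506, -0.1343, 0.1695]
orientation: [-1.554, -2.112, -0.482]
force: [0.6, -7.0, 8.6]
opening: 0.0177
gripper_force: 55.0
```

```bash
python3 -c "
from h import *
rep()"
```

```text
t 22.55 tcp seat [ -9.45   1.12 101.92] F seat [-0.82  1.42 10.96] open 0.017679753489243222 55.00361873069778
```

```bash
python3 - <<'E'
from h import *
for i in range(6):
    rep()
    s=robot.read_state(); p,d,W=cloud('wrist')
T=(W-s['tool_pos'])@Ro.from_rotvec(s['orientation']).as_matrix()
k=(np.hypot(T[...,0],T[...,1])<.02)&(T[...,2]>.012)&(T[...,2]<.035)&(np.hypot(T[...,0],T[...,1])>.011); print('collar z',np.percentile(T[k][:,2],[2,50,98]))
p=cv2.imread('pics/w6.png')
E
```

```text
t 22.55 tcp seat [ -9.45   1.12 101.92] F seat [-0.82  1.42 10.96] open 0.017679753489243222 55.00361873069778
t 22.6 tcp seat [ -9.44   1.13 101.91] F seat [-0.1   1.86 11.39] open 0.017391136407341096 55.0035082292743
t 22.65 tcp seat [ -9.46   1.14 101.91] F seat [-0.26  1.97 12.18] open 0.017135049275671086 55.00357677927241
t 22.7 tcp seat [ -9.45   1.15 101.9 ] F seat [1.000e-02 2.570e+00 1.183e+01] open 0.01736537676187132 55.00357261276804
t 22.75 tcp seat [ -9.42   1.13 101.89] F seat [-0.21  1.62 11.56] open 0.017460642556283015 55.00349679670762
t 22.8 tcp seat [ -9.46   1.14 101.91] F seat [ 1.12  1.71 11.65] open 0.017115498309992087 55.003544119535945
collar z [0.01771939 0.01904588 0.02287714]
```

move_arm(
  deltas=[0,0,0.0008,0,0,0,0,0,0,0.0008,0,0,0,0,0,0,0.0008,0,0,0,0,0,0,0.0008,0,0,0,0],
)

```text
t: 23.35
tool_pos: [0.5505, -0.1339, 0.169]
orientation: [-1.554, -2.112, -0.482]
force: [-0.0, -6.7, 9.8]
opening: 0.0176
gripper_force: 55.0
```

```bash
python3 - <<'E'
from h import *
for i in range(3):
    rep(); robot.read_camera('wrist')
E
```

```text
t 23.35 tcp seat [ -9.44   1.11 101.24] F seat [ 0.22  2.   11.75] open 0.01762141805831074 55.00415626913309
t 23.4 tcp seat [ -9.47   1.13 101.27] F seat [ 0.73  1.38 12.15] open 0.01737750462005827 55.00404579739552
t 23.45 tcp seat [ -9.45   1.12 101.27] F seat [-0.5   2.13 12.82] open 0.017285913669299352 55.00410609471146
```

move_arm(
  deltas=[0,0,-0.004,0,0,0,0,0,0,-0.009,0,0,0,0,0,0,-0.015,0,0,0,0,0,0,-0.025,0,0,0,0,0,0,-0.045,0,0,0,0,0,0,-0.065,0,0,0,0,0,0,-0.08,0,0,0,0,0,0,-0.08,0,0,0,0,0,0,-0.08,0,0,0,0],
)

```text
t: 24.62
tool_pos: [0.563, -0.1759, 0.233]
orientation: [-1.553, -2.109, -0.481]
force: [0.3, -0.7, -1.7]
opening: 0.0174
gripper_force: 55.0
```

```bash
python3 look.py w11.png; python3 - <<'E'
from h import *
g=np.load('gr.npy'); R=Ro.from_rotvec(g[3:]).as_matrix()
plan(g[:3]+[0,0,.18],R); plan(g[:3]+[0,0,.09],R)
E
```

```text
t 24.625 tcp seat [ -9.59   1.45 178.78] F seat [-1.62 -0.08 -0.95] open 0.017390042400774176 54.99976087769028
stem 91 -0.0021000000000000003 0.0007
point 30 -0.0022 0.0008 0.09265914502303205
blank top 2585 [array([6.1 , 0.19]), array([ 26.97, 104.64]), np.float64(89.78)] [-0.0427  0.0583] [-0.013   0.0135] z 0.0137
pointer 60 [-0.0177 -0.0165 -0.0048 -0.0045]
tip seat [-0.0109  0.0006  0.0823] tilt 0.16428058840962267
plan [-0.1496, -0.0831, -0.1709] [-0.0866, -0.5926, 0.2942] rows>=3.9 t 24.675
plan [-0.2004, -0.0832, -0.0966] [-0.0866, -0.5926, 0.2942] rows>=3.8 t 24.675
```

move_arm(
  deltas=[-0.02,-0.015,-0.055,-0.01,-0.05,0.02,0,-0.04,-0.03,-0.11,-0.015,-0.2,0.07,0,-0.07,-0.05,-0.15,-0.045,-0.38,0.15,0,-0.11,-0.065,-0.17,-0.08,-0.55,0.27,0,-0.15,-0.083,-0.171,-0.087,-0.593,0.294,0,-0.15,-0.083,-0.171,-0.087,-0.593,0.294,0,-0.15,-0.083,-0.171,-0.087,-0.593,0.294,0,-0.15,-0.083,-0.171,-0.087,-0.593,0.294,0,-0.15,-0.083,-0.171,-0.087,-0.593,0.294,0],
)

```text
t: 25.8
tool_pos: [0.5496, -0.4108, 0.2909]
orientation: [-2.221, -2.22, -0.0]
force: [1.0, 0.9, -0.7]
opening: 0.0173
gripper_force: 55.0
```

```bash
python3 - <<'E'
from h import *
s=robot.read_state(); print(s['t'],s['tool_pos'],s['force'])
g=np.load('gr.npy'); R=Ro.from_rotvec(g[3:]).as_matrix()
plan(g[:3]+[0,0,.09],R)
E
```

```text
25.8 [ 0.54960087 -0.41082104  0.29091635] [ 0.96948745  0.87628452 -0.73240699]
plan [0.0003, -0.0008, 0.0914] [0.0024, 0.0012, 0.0006] rows>=1.5 t 25.8
```

move_arm(
  deltas=[0,-0.001,0.04,0.002,0.001,0,0,0,-0.001,0.075,0.002,0.001,0,0,0,-0.001,0.091,0.002,0.001,0,0,0,-0.001,0.091,0.002,0.001,0,0,0,-0.001,0.091,0.002,0.001,0,0],
)

```text
t: 26.42
tool_pos: [0.5488, -0.4117, 0.2017]
orientation: [-2.222, -2.22, 0.001]
force: [0.5, -0.8, -1.8]
opening: 0.0177
gripper_force: 55.0
```

```bash
python3 - <<'E'
from h import *
s=robot.read_state(); print(s['t'],s['tool_pos'],s['force'])
g=np.load('gr.npy'); R=Ro.from_rotvec(g[3:]).as_matrix()
plan(g[:3]+[0,0,.004],R)
E
```

```text
26.425 [ 0.54883019 -0.41174995  0.201675  ] [ 0.45090684 -0.84262708 -1.83863628]
plan [0.0013, -0.0, 0.0882] [0.002, 0.0021, -0.0001] rows>=1.4 t 26.425
```

move_arm(
  deltas=[0.001,0,0.01,0.002,0.002,0,0,0.001,0,0.025,0.002,0.002,0,0,0.001,0,0.045,0.002,0.002,0,0,0.001,0,0.065,0.002,0.002,0,0,0.001,0,0.08,0.002,0.002,0,0,0.001,0,0.088,0.002,0.002,0,0,0.001,0,0.088,0.002,0.002,0,0,0.001,0,0.088,0.002,0.002,0,0],
)

```text
t: 27.42
tool_pos: [0.5481, -0.4103, 0.1122]
orientation: [-2.219, -2.217, 0.001]
force: [0.5, 0.8, -1.6]
opening: 0.0176
gripper_force: 55.0
```

```bash
python3 - <<'E'
from h import *
s=robot.read_state(); print(s['t'],s['tool_pos'],s['force'])
g=np.load('gr.npy'); R=Ro.from_rotvec(g[3:]).as_matrix()
plan(g[:3]+[0,0,.0],R)
E
```

```text
27.425 [ 0.54812305 -0.41030434  0.11216502] [ 0.51887104  0.75057549 -1.61125776]
plan [-0.0001, 0.0006, 0.0027] [-0.0012, -0.0009, -0.0002] rows>=0.0 t 27.425
```

Down to the collar seat, then I'll check force before releasing.

move_arm(
  deltas=[0,0.0005,0.001,0,0,0,0,0,0.0005,0.002,0,0,0,0,0,0.0005,0.003,0,0,0,0,0,0.0005,0.003,0,0,0,0],
)

```text
t: 27.92
tool_pos: [0.5484, -0.4101, 0.1095]
orientation: [-2.219, -2.216, 0.001]
force: [-2.6, 1.7, 5.9]
opening: 0.0174
gripper_force: 55.0
```

```bash
python3 - <<'E'
from h import *
s=robot.read_state(); print(s['t'],s['tool_pos'],s['force'])
g=np.load('gr.npy'); R=Ro.from_rotvec(g[3:]).as_matrix()
plan(g[:3]+[0,0,.0],R)
E
```

```text
27.925 [ 0.54841999 -0.41011894  0.10945425] [-2.58627266  1.72420718  5.94659408]
plan [-0.0003, 0.0003, -0.0] [-0.0016, -0.0012, -0.0001] rows>=0.0 t 27.925
```

Seated on the collar. Opening now, then going straight up.

move_arm(
  deltas=[0,0,-0.001,0,0,0,0,0,0,-0.001,0,0,0,0.25,0,0,-0.001,0,0,0,0.5,0,0,-0.001,0,0,0,0.5,0,0,-0.001,0,0,0,0.5,0,0,-0.02,0,0,0,0.5,0,0,-0.06,0,0,0,0.5,0,0,-0.11,0,0,0,0.5,0,0,-0.16,0,0,0,0.5,0,0,-0.16,0,0,0,0.5,0,0,-0.16,0,0,0,0.5],
)

```text
t: 29.3
tool_pos: [0.5492, -0.4107, 0.2696]
orientation: [-2.219, -2.217, 0.001]
force: [0.5, -0.2, -0.5]
opening: 0.047
gripper_force: 0.0
```

```bash
python3 - <<'E'
from h import *
s=robot.read_state(); print(s['t'],s['tool_pos'],s['opening'])
p,d,W=cloud('wrist'); save(p,'w12.png')
near=np.hypot(W[...,0]-.549,W[...,1]+.408)<.03
for lo,hi in [(.150,.162),(.095,.15),(.087,.095)]:
    k=near&(W[...,2]>lo)&(W[...,2]<hi); P=W[k]
    if k.sum()<5: continue
    c,r=cv2.minEnclosingCircle((P[:,:2]*1000).astype(np.float32)); print(lo,k.sum(),np.median(P[:,2]).round(4),'circ',np.round(c,1),round(r,1))
pt,_,Wt=cloud('top'); blank(Wt)
E
```

```text
29.3 [ 0.54918925 -0.41069973  0.26959696] 0.04696641879145276
0.15 313 0.1524 circ [ 549.2 -411.2] 9.2
0.095 231 0.1282 circ [ 549.3 -411.1] 9.3
0.087 345 0.09 circ [ 549.3 -411.2] 15.9
blank top 147 [array([0.03, 2.8 ]), array([ 27.82, 124.2 ]), np.float64(89.28)] [-0.0599  0.0587] [-0.0103  0.0167] z 0.0143
```

View pics/w12.png

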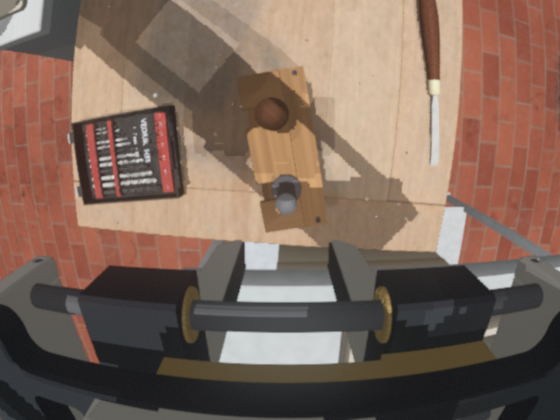

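The punch (287,195) hangs upright in its slot, within about 0.5 mm of where it started. The awl (271,113) hasn't moved, and the gripper is clear.

```bash
python3 -c "
from plant import robot
print(robot.close_job())"
```

```text
the job is handed in; nothing more can be done
None
```

I handed the job in at about 29 s of the 72 s. The short blank measured home on the jig, I dotted it in line with the brass pointer with the point pushed in about 7.5 mm (estimated from the force), and the punch hangs upright in its slot within about 0.5 mm of its start; no verdict came back.

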